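# Find the unlatched raceway cover and push it open

### The job

One of the four covers in the bench raceway has been left unlatched so that the camera sockets below it can be reached. Press the covers in turn at their black finger marks, without leaning hard on them, to find the one that rocks, then push that one down until it tips right over and stands open by itself. It is all done with the fingertips: pick nothing up, do not shift or knock over the things on and around the raceway, and finish with the hand clear.

Things in the scene. Friction and masses are not known exactly. Their poses are not given: they have to be found in the camera images.
- raceway: dark sheet-metal service duct fixed to the bench, 235 (its x, to the rear) x 470 (its y) x 90 mm high; origin under its centre at bench height. In its top lie four look-alike aluminium covers in a row along y, 104 mm apart, each 128 (x) x 88 (y) x 4 mm, flush with the top, 4 mm gaps around. Behind them is a flat ledge 74 mm wide. Under the covers' front halves the duct is empty to 60 mm below the top
- mark1 (a point): black rubber finger mark, 22 mm across, on cover 1 of 4, counted from the raceway's left (+y) end; point at its centre, level with the cover's top, 90 mm above the bench. The cover reaches 22 mm from here to its front edge (raceway -x), 106 mm to its rear edge, 44 mm to either side. The same holds at all four marks
- mark2 (a point): black rubber finger mark, 22 mm across, on cover 2 of 4, counted from the raceway's left (+y) end; point at its centre, level with the cover's top, 90 mm above the bench. A latched cover (three of the four) sits on a soft seal: it gives about 1 mm under 10 N, never more than 2 mm, and cannot be opened
- mark3 (a point): black rubber finger mark, 22 mm across, on cover 3 of 4, counted from the raceway's left (+y) end; point at its centre, level with the cover's top, 90 mm above the bench. The one unlatched cover may be any of the four. It is light (0.13 kg, aluminium), sinks at its mark under about 1 N and falls back shut if let go early; its rear half cannot be pressed down
- mark4 (a point): black rubber finger mark, 22 mm across, on cover 4 of 4, counted from the raceway's left (+y) end; point at its centre, level with the cover's top, 90 mm above the bench. An unlatched cover tips about a line along the raceway's y, 34 mm behind (+x) the mark and 20 mm below the top
- loose_cover (a joint): tip angle of the unlatched cover, whichever place it lies in: 0 shut and flush, grows as the front edge sinks and the rear edge rises. Pushed some 5 to 15 mm down at the mark it passes its balance point (about 0.42 rad) and tips on by itself to its stop, fully open at 1.15 rad, where it stays, the rear edge about 50 mm above the raceway's top
- lens: spare steel microscope lens barrel with a black knurled collar, 37 mm across, 50 mm tall, standing loose on the raceway's rear ledge; origin at the centre of its foot
- jar: small amber jar with a white cap, 40 mm across, 50 mm tall, loose on the rear ledge; origin at the centre of its foot
- blower: blue rubber dust blower standing nozzle up, 46 mm across, 78 mm tall, loose on the rear ledge; origin at the centre of its foot
- glass_tray: flat black tray with a display glass in it, 85 x 125 x 12 mm, loose on the bench in front of the raceway; origin at the centre of its underside
- loupe: black eye loupe standing on the bench in front of the raceway, 42 mm across, 36 mm tall; origin at the centre of its foot
- solvent: white bottle with a red cap, 48 mm across, 110 mm tall, on the bench beyond the raceway's left (+y) end; origin at the centre of its foot
- screw_dish: shallow steel dish, 80 mm across, 22 mm tall, on the bench beyond the raceway's right (-y) end; origin at the centre of its foot

How it is judged:
At the end, for the whole second after the job is handed in: The unlatched cover stands open and still, tipped more than 1.0 rad (its stop is at 1.15 rad), and each of the seven loose things is within 20 mm of where it began (value of joint loose_cover above 1 rad and velocity of joint loose_cover between -0.1 and 0.1 rad/s and distance of each of lens, jar, blower, glass_tray, loupe, solvent, screw_dish from where it was at the start of the episode below 0.02 m); the robot touches nothing.
It fails at once if the fingers lean on something with more than 40 N (contact force between the fingers and anything else above 40 N).
It fails at once if one of the loose things on or around the raceway is moved more than 20 mm, lifted or knocked over (distance of any of lens, jar, blower, glass_tray, loupe, solvent, screw_dish from where it was at the start of the episode above 0.02 m or angle between any of lens, jar, blower, glass_tray, loupe, solvent, screw_dish's own z axis and vertical above 0.35 rad).
It also fails if it takes over 48 s, if anything falls off the work surface, if the arm or the gripper's body presses on something with over 40 N, if the wrist force passes 120 N, or if a joint passes its speed limit or range.

### The arm

A 6-joint arm with a two-finger parallel gripper is mounted at the origin on the work surface. World frame = base frame: x ahead of the robot, y to its left, z up, the work surface at z = 0. Lengths are in m, angles in rad, forces in N, time in s.
With the tool pointing down it reaches from about 0.375 to 0.9 m from the base axis. Payload 3.1 kg.
Tool frame: the origin (TCP) lies on the centre line of the jaws, within the pads' length; the fingertips stand robot.tip_reach ahead of it and the grasp point (between the pads) is the TCP (robot.tip_reach is the distance from the TCP to the fingertips, in m); z points along the fingers, y is the direction in which the jaws open and shut (so a half turn about z gives the same grasp; the last joint's range is limited). The gripper opens to 87 mm and grips with 3 to 60 N. Pads are 19 mm wide; open, the fingers measure 117 mm over their backs; the gripper's body (75 mm by 190 mm) begins 51 mm behind the grasp point.
Start: joints at [0.93, 0.527, 1.433, -0, 1.181, -0.178], TCP at [0.278, 0.56, 0.242] pointing down, gripper open.
Joint ranges: [-3.08, 3.08], [-0.75, 2.2], [0.22, 2.44], [-1.43, 4.57], [0, 2.65], [-2.85, 2.85]. Speed limits (rad/s): [2.79, 2.79, 3.14, 3.14, 3.14, 3.14].

### API

Orientations are given as a unit quaternion [x, y, z, w].
In Python, from rig import telemetry, viewer, robot gives the robot as it stands. The module is installed in compiled form; this text tells all that it offers.
- The arm moves only by the tool step_arm, never from a script. Its argument "targets" is a list of rows, each an object of numbers: "dx", "dy", "dz": the shift along the tool's x, y, z in m; "rx", "ry", "rz": the turn, a rotation vector about the tool's x, y, z in degrees. In form: [{"dx": .., "dy": .., "dz": .., "rx": .., "ry": .., "rz": ..}, ...]. A call has exactly 5 rows; each row is the pose to reach, as a shift and turn from the pose measured when the call began, along the tool's axes at that moment; what a row does not reach only later rows make up. A row lasts 1/8 s, in which the tool goes at most 62.5 mm and 10.7 degrees, less where a joint would pass 70% of its speed; a pose out of reach is approached as far as the arm can. A call with a gripper value outside its range is refused whole. "gripper" is the opening, from 0 (shut) to 1 (fully open), set as the call begins (left out, the last holds). The fingers move at their own pace and stop on an object; "force" is the grip in N (left out, the last holds). Time passes only in rows, so rows that repeat a pose let the fingers close, or fill a call up. It gives the time, the measured TCP pose, the force and the opening at its end, in the units of the state.
- telemetry.get_obs(): the state, without advancing time (a new reading comes with each control period).
- viewer.camera(name): name is "side" or "top"; returns a dict with "img" (420x560x3 uint8, blue, green, red), "depth" (420x560 float32, m along the optical axis (not along the pixel's ray), 0 where there is no reading), "K" (3x3 intrinsics, pixels), "R" (3x3) and "t" (3): a world point X has camera coordinates R X + t. Camera axes: x right, y down, z forward; pixel columns grow to the right and rows downward; lengths in m; the calibration is good to about 2 mm. A picture is of the moment at which its call begins.
- robot.hand_in(): hands the job in, once; it reports no verdict.
The state is a dict: "time": time; "q": joint angles; "joint_velocities": joint speeds; "joint_torque": joint torques, N m; "position": TCP position; "tool_rot": TCP orientation; "ft_force": force on the tool from outside, world axes, zero at the start; "moment": the same for the moment, N m; "grip_width": finger opening in m.
Only numpy, scipy, OpenCV 4.12 (cv2) and the standard library are available. Lean on these libraries where they do the work, as an engineer would, in place of code of your own. Each camera call takes 0.05 s, during which the arm holds its last target.

## Working session

There is one attempt and no reset: what is moved stays moved. The work goes in short steps, Python scripts to look and compute and a tool call to move; the robot and the scene stay as the last step left them, time stands still between calls to the robot, and variables do not carry over. Pictures are saved under pics/ and viewed, and the job is handed in when it is done.

Besides the shell and the picture viewer there is one more tool, called after "Call:" by a JSON object that holds its "op" and its "data". step_arm: Moves the arm, as the interface text tells. Its arguments: {"type":"object","properties":{"targets":{"type":"array"},"gripper":{"type":"number"},"force":{"type":"number"}},"required":["targets"]}

```bash
mkdir -p pics; python3 - <<'E'
from rig import telemetry, viewer, robot
import cv2,numpy as np
o=telemetry.get_obs(); print(o); print(robot.tip_reach)
for n in("top","side"):
    c=viewer.camera(n); cv2.imwrite(f"pics/{n}0.png",c["img"]); np.savez(f"{n}0.npz",**c); print(n,c["K"],c["R"],c["t"])
E
```

```text
{'time': 0.0, 'q': array([ 9.30487699e-01,  5.28465083e-01,  1.43393492e+00, -3.41632186e-06,
        1.18137023e+00, -1.78515720e-01]), 'joint_velocities': array([ 0.00024277,  0.00060178,  0.00060925,  0.00130931,  0.00036123,
       -0.00092673]), 'joint_torque': array([-1.01966998e-03, -4.40041280e+01, -1.76589096e+01,  6.32192334e-02,
        5.83365059e-02, -1.39189292e-04]), 'position': array([0.27802744, 0.55896963, 0.24056188]), 'tool_rot': array([ 2.28849510e-01,  9.73461204e-01, -9.99432162e-04, -4.31964248e-04]), 'ft_force': array([-0.37941091,  0.20342906,  0.70029957]), 'moment': array([-0.03562538,  0.03482803,  0.00628392]), 'grip_width': 0.08690601407457249}
0.019
top [[499.84219797   0.         290.18762706]
 [  0.         499.84219797 214.03516362]
 [  0.           0.           1.        ]] [[ 0.00180571 -0.99999397  0.00296549]
 [-0.99743647 -0.00201321 -0.07152924]
 [ 0.07153478 -0.00282873 -0.9974341 ]] [0.00739101 0.57172507 1.101265  ]
side [[459.59647738   0.         289.5088104 ]
 [  0.         459.59647738 203.43227138]
 [  0.           0.           1.        ]] [[ 0.75323631 -0.65765805  0.01099758]
 [-0.44826674 -0.52550614 -0.7231184 ]
 [ 0.48134393  0.53974919 -0.69063654]] [-0.44215401  0.31617416  0.86918314]
```

View pics/top0.png

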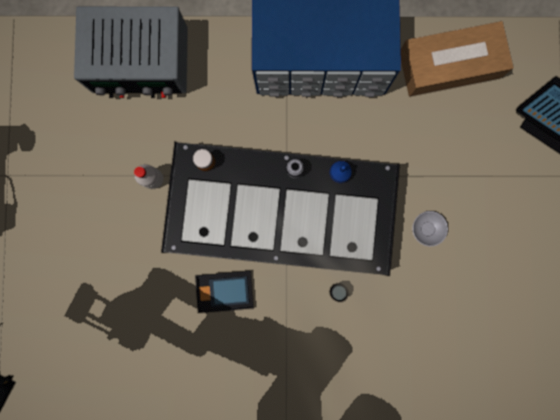

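View pics/side0.png

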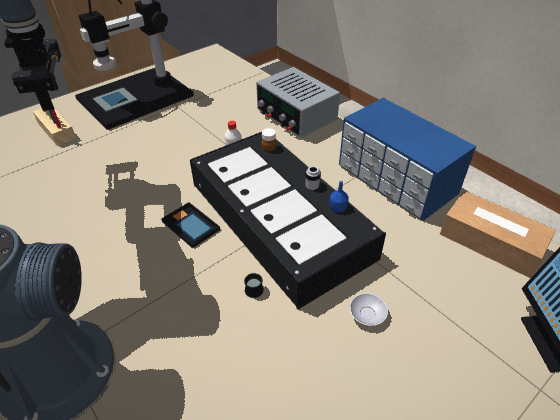

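The top view shows the raceway rotated slightly. The marks are at about (204,232), (253,237), (303,242) and (352,247). On the ledge are the jar (203,158), lens (295,167) and blower (341,171). In front are the tray (225,291) and loupe (339,292). Next I measure the marks.

```bash
cat > h.py <<'E'
import numpy as np,cv2
def load(n): return dict(np.load(n))
def ray(c,u,v,z):
    d=c["R"].T@np.linalg.inv(c["K"])@np.array([u,v,1.]); o=-c["R"].T@c["t"]
    return o+d*(z-o[2])/d[2]
def marks(c,guess,r=14):
    g=cv2.cvtColor(c["img"],cv2.COLOR_BGR2GRAY); out=[]
    for (u,v) in guess:
        p=g[v-r:v+r+1,u-r:u+r+1]
        m=(p<90).astype(np.uint8); n,l,s,ce=cv2.connectedComponentsWithStats(m)
        k=min(range(1,n),key=lambda i:np.hypot(*(ce[i]-r))); out.append((ce[k][0]+u-r,ce[k][1]+v-r,s[k][4]))
    return out
E
python3 - <<'E'
from h import *
from rig import telemetry
np.set_printoptions(precision=4,suppress=True)
P={}
for n,g in(("top",[(204,232),(253,237),(303,242),(352,247)]),("side",[(224,169),(244,192),(268,216),(295,246)])):
    c=load(n+"0.npz"); ms=marks(c,g); P[n]=[]
    for m in ms:
        p=ray(c,m[0],m[1],.09); P[n].append(p)
        u,v=int(round(m[0])),int(round(m[1])); d=c["depth"][v,u]
        w=c["R"].T@(np.linalg.inv(c["K"])@[m[0],m[1],1]*d-c["t"])
        print(n,np.array(m),p,"depth pt",w)
    P[n]=np.array(P[n]); print(np.linalg.norm(np.diff(P[n],axis=0),axis=1))
A=(P["top"]+P["side"])/2; print(A)
d=A[0]-A[3]; print("yaw of raceway y axis vs +y deg",np.degrees(np.arctan2(-d[0],d[1])))
c=load("top0.npz")
for nm,u,v,z in(("jar",203,158,.14),("lens",295,167,.14),("blower",341,171,.168),("solv",140,172,.11),("dish",431,228,.02),("tray",225,291,.012),("loupe",339,292,.036)): print(nm,ray(c,u,v,z))
from scipy.spatial.transform import Rotation as R
print(R.from_quat(telemetry.get_obs()["tool_rot"]).as_matrix())
E
```

```text
top [203.3676 231.4706  68.    ] [0.5297 0.1908 0.09  ] depth pt [0.5296 0.1906 0.0913]
top [252.7647 236.5     68.    ] [0.5193 0.0871 0.09  ] depth pt [0.5193 0.0871 0.0901]
top [302.0492 241.6721  61.    ] [ 0.5087 -0.0163  0.09  ] depth pt [ 0.5087 -0.0163  0.0893]
top [351.8    246.8923  65.    ] [ 0.498  -0.1206  0.09  ] depth pt [ 0.498  -0.1205  0.0902]
[0.1042 0.1039 0.1048]
side [222.8125 169.0938  32.    ] [0.529  0.1923 0.09  ] depth pt [0.5295 0.193  0.0893]
side [244.3714 191.8286  35.    ] [0.5188 0.0883 0.09  ] depth pt [0.5188 0.0883 0.09  ]
side [268.087  217.1957  46.    ] [ 0.508 -0.015  0.09 ] depth pt [ 0.5071 -0.0162  0.0915]
side [295.     245.6981  53.    ] [ 0.4977 -0.1187  0.09  ] depth pt [ 0.497  -0.1193  0.0911]
[0.1044 0.1039 0.1042]
[[ 0.5293  0.1915  0.09  ]
 [ 0.5191  0.0877  0.09  ]
 [ 0.5084 -0.0156  0.09  ]
 [ 0.4978 -0.1196  0.09  ]]
yaw of raceway y axis vs +y deg -5.786756060539193
jar [0.6762 0.1851 0.14  ]
lens [ 0.6583 -0.0007  0.14  ]
blower [ 0.6459 -0.0906  0.168 ]
solv [0.6521 0.3206 0.11  ]
dish [ 0.541  -0.3073  0.02  ]
tray [0.3995 0.1539 0.012 ]
loupe [ 0.3997 -0.0986  0.036 ]
[[-0.8952  0.4456 -0.0011]
 [ 0.4456  0.8952 -0.0015]
 [ 0.0003 -0.0019 -1.    ]]
```

Call:
{"op": "step_arm", "data": {"targets": [{"dx": -0.044, "dy": -0.0245, "dz": 0, "rz": -4}, {"dx": -0.088, "dy": -0.049, "dz": 0, "rz": -8}, {"dx": -0.132, "dy": -0.0735, "dz": 0, "rz": -12}, {"dx": -0.176, "dy": -0.098, "dz": 0, "rz": -16}, {"dx": -0.22, "dy": -0.1225, "dz": 0, "rz": -20.7}], "gripper": 0, "force": 20}}

```text
invalid input
```

```bash
cat >> h.py <<'E'
from scipy.spatial.transform import Rotation as Rot
M=np.array([[.5293,.1915,.09],[.5191,.0877,.09],[.5084,-.0156,.09],[.4978,-.1196,.09]])
rx=np.array([.9949,-.1008,0]); ry=np.array([.1008,.9949,0])
def st(k=None,off=0,ztip=.10):
    from rig import telemetry
    np.set_printoptions(precision=4,suppress=True)
    o=telemetry.get_obs(); R=Rot.from_quat(o["tool_rot"]); Rm=R.as_matrix()
    tip=o["position"]+.019*Rm[:,2]
    print("t",o["time"],"tip",tip,"F",o["ft_force"],"M",o["moment"],"w",o["grip_width"])
    if k:
        T=M[k-1]+off*rx; T[2]=ztip
        Rd=np.c_[-rx,ry,[0,0,-1]]
        print("shift(tool)",Rm.T@(T-.019*Rd[:,2]-o["position"]),"rotvec deg",np.degrees((R.inv()*Rot.from_matrix(Rd)).as_rotvec()))
E
python3 -c "
from h import *;st(1,0,.12)"
```

```text
t 0.1 tip [0.2781 0.559  0.2217] F [0.2447 0.5824 0.2142] M [-0.032  -0.0192 -0.053 ] w 0.08695371657511088
shift(tool) [-0.3887 -0.2169  0.102 ] rotvec deg [ -0.1022  -0.0384 -20.6754]
```

The call was rejected, probably because each row needs all six numbers.

Call:
{"op": "step_arm", "data": {"targets": [{"dx": -0.044, "dy": -0.0245, "dz": 0, "rx": 0, "ry": 0, "rz": -4}, {"dx": -0.088, "dy": -0.049, "dz": 0, "rx": 0, "ry": 0, "rz": -8}, {"dx": -0.132, "dy": -0.0735, "dz": 0, "rx": 0, "ry": 0, "rz": -12}, {"dx": -0.176, "dy": -0.098, "dz": 0, "rx": 0, "ry": 0, "rz": -16}, {"dx": -0.22, "dy": -0.1225, "dz": 0, "rx": 0, "ry": 0, "rz": -20.7}], "gripper": 0, "force": 20}}

```text
time: 0.72
position: [0.421, 0.3499, 0.2405]
tool_rot: [0.049, 0.999, -0.001, -0.001]
ft_force: [1.3, 0.4, -0.9]
grip_width: 0.0453
```

```bash
python3 -c "
from h import *;st(1,0,.12)"
```

```text
t 0.725 tip [0.421  0.3498 0.2215] F [ 1.3009  0.4355 -0.8698] M [0.1165 0.0043 0.034 ] w 0.045265427546108676
shift(tool) [-0.1234 -0.1469  0.1017] rotvec deg [-0.1128 -0.0819  0.1897]
```

Call:
{"op": "step_arm", "data": {"targets": [{"dx": -0.031, "dy": -0.037, "dz": 0.01, "rx": 0, "ry": 0, "rz": 0}, {"dx": -0.062, "dy": -0.074, "dz": 0.03, "rx": 0, "ry": 0, "rz": 0}, {"dx": -0.095, "dy": -0.112, "dz": 0.055, "rx": 0, "ry": 0, "rz": 0}, {"dx": -0.1235, "dy": -0.147, "dz": 0.08, "rx": 0, "ry": 0, "rz": 0}, {"dx": -0.1235, "dy": -0.147, "dz": 0.102, "rx": 0, "ry": 0, "rz": 0}]}}

```text
time: 1.35
position: [0.5316, 0.1884, 0.1375]
tool_rot: [0.051, 0.999, -0.001, -0.0]
ft_force: [-0.6, 1.2, -0.2]
grip_width: 0.0016
```

```bash
python3 -c "
from h import *;st(1,0,.095)"
```

```text
t 1.35 tip [0.5316 0.1884 0.1185] F [-0.5706  1.1688 -0.2477] M [0.095  0.0348 0.0288] w 0.0015841475328967497
shift(tool) [0.0026 0.0029 0.0235] rotvec deg [-0.13   -0.0148 -0.076 ]
```

Call:
{"op": "step_arm", "data": {"targets": [{"dx": 0.0025, "dy": 0.003, "dz": 0.01, "rx": 0, "ry": 0, "rz": 0}, {"dx": 0.0025, "dy": 0.003, "dz": 0.018, "rx": 0, "ry": 0, "rz": 0}, {"dx": 0.0025, "dy": 0.003, "dz": 0.023, "rx": 0, "ry": 0, "rz": 0}, {"dx": 0.0025, "dy": 0.003, "dz": 0.023, "rx": 0, "ry": 0, "rz": 0}, {"dx": 0.0025, "dy": 0.003, "dz": 0.023, "rx": 0, "ry": 0, "rz": 0}]}}

```text
time: 1.98
position: [0.5297, 0.192, 0.115]
tool_rot: [0.051, 0.999, -0.001, 0.0]
ft_force: [0.5, -0.0, 0.3]
grip_width: 0.0009
```

```bash
python3 -c "
from h import *;st(1,0,.088)
from rig import viewer
c=viewer.camera('side');cv2.imwrite('pics/s1.png',cv2.resize(c['img'][80:290,130:410],None,fx=2.8,fy=2.8))"
```

```text
t 1.975 tip [0.5297 0.192  0.096 ] F [ 0.4898 -0.0345  0.2685] M [ 0.0384 -0.005   0.0115] w 0.0008724263958223418
shift(tool) [ 0.0003 -0.0005  0.008 ] rotvec deg [-0.1144  0.043  -0.0435]
```

View pics/s1.png

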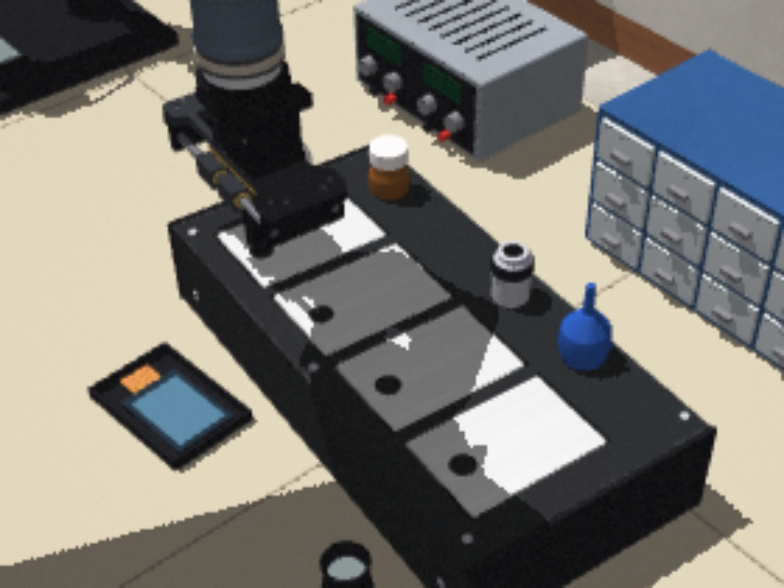

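The closed tips sit over mark 1, about (262,245) in the crop, and the jar is clear. Pressing gently.

Call:
{"op": "step_arm", "data": {"targets": [{"dx": 0, "dy": 0, "dz": 0.003, "rx": 0, "ry": 0, "rz": 0}, {"dx": 0, "dy": 0, "dz": 0.005, "rx": 0, "ry": 0, "rz": 0}, {"dx": 0, "dy": 0, "dz": 0.006, "rx": 0, "ry": 0, "rz": 0}, {"dx": 0, "dy": 0, "dz": 0.007, "rx": 0, "ry": 0, "rz": 0}, {"dx": 0, "dy": 0, "dz": 0.007, "rx": 0, "ry": 0, "rz": 0}]}}

```text
time: 2.65
position: [0.5295, 0.1919, 0.108]
tool_rot: [0.051, 0.999, -0.001, 0.0]
ft_force: [-1.1, 0.0, 1.2]
grip_width: 0.0002
```

```bash
python3 -c "
from h import *;st(1,0,.086)"
```

```text
t 2.65 tip [0.5295 0.1918 0.089 ] F [-1.1141  0.0338  1.2292] M [0.0541 0.1759 0.0492] w 0.00017132401064252645
shift(tool) [ 0.0002 -0.0004  0.003 ] rotvec deg [-0.1219  0.03   -0.0453]
```

Call:
{"op": "step_arm", "data": {"targets": [{"dx": 0, "dy": 0, "dz": 0.001, "rx": 0, "ry": 0, "rz": 0}, {"dx": 0, "dy": 0, "dz": 0.0015, "rx": 0, "ry": 0, "rz": 0}, {"dx": 0, "dy": 0, "dz": 0.002, "rx": 0, "ry": 0, "rz": 0}, {"dx": 0, "dy": 0, "dz": 0.002, "rx": 0, "ry": 0, "rz": 0}, {"dx": 0, "dy": 0, "dz": 0.002, "rx": 0, "ry": 0, "rz": 0}]}}

```text
time: 3.28
position: [0.5298, 0.1918, 0.106]
tool_rot: [0.051, 0.999, -0.001, 0.0]
ft_force: [-0.0, -0.0, 0.6]
grip_width: 0.0003
```

```bash
python3 -c "
from h import *;st(1,0,.086)"
```

```text
t 3.275 tip [0.5299 0.1918 0.087 ] F [-0.041  -0.0086  0.6462] M [0.0201 0.1251 0.0077] w 0.00027322468297162356
shift(tool) [ 0.0005 -0.0004  0.001 ] rotvec deg [-0.1174  0.0629 -0.0479]
```

Call:
{"op": "step_arm", "data": {"targets": [{"dx": 0, "dy": 0, "dz": 0.0005, "rx": 0, "ry": 0, "rz": 0}, {"dx": 0, "dy": 0, "dz": 0.001, "rx": 0, "ry": 0, "rz": 0}, {"dx": 0, "dy": 0, "dz": 0.0015, "rx": 0, "ry": 0, "rz": 0}, {"dx": 0, "dy": 0, "dz": 0.002, "rx": 0, "ry": 0, "rz": 0}, {"dx": 0, "dy": 0, "dz": 0.002, "rx": 0, "ry": 0, "rz": 0}]}}

```text
time: 3.9
position: [0.5301, 0.1918, 0.1039]
tool_rot: [0.051, 0.999, -0.001, 0.001]
ft_force: [-0.6, -0.1, 1.0]
grip_width: 0.0004
```

```bash
python3 -c "
from h import *;st(1,0,.086)
from rig import viewer
c=viewer.camera('side');cv2.imwrite('pics/s2.png',cv2.resize(c['img'][110:250,180:366],None,fx=4.2,fy=4.2))"
```

```text
t 3.9 tip [0.5302 0.1918 0.0849] F [-0.5556 -0.0665  1.0188] M [ 0.0461  0.1966 -0.0397] w 0.00041887376298597626
shift(tool) [ 0.0008 -0.0004 -0.0011] rotvec deg [-0.115   0.0967 -0.0453]
```

View pics/s2.png

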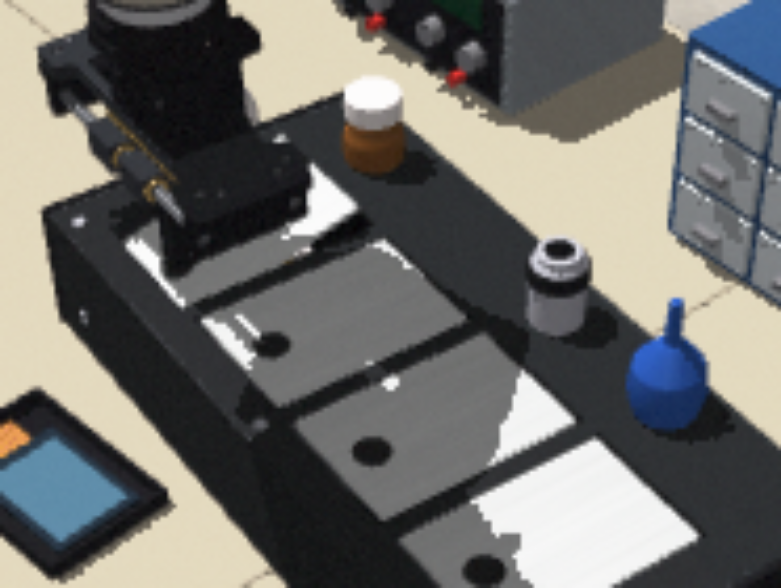

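Cover 1 is the loose one. The tips are 5 mm below its shut level with only about 1 N of force, and its rear edge has lifted with a dark gap at about (340,230). I push on, drifting a few mm forward so the palm stays clear of the rising rear edge.

Call:
{"op": "step_arm", "data": {"targets": [{"dx": 0.001, "dy": 0, "dz": 0.002, "rx": 0, "ry": 0, "rz": 0}, {"dx": 0.002, "dy": 0, "dz": 0.004, "rx": 0, "ry": 0, "rz": 0}, {"dx": 0.003, "dy": 0, "dz": 0.006, "rx": 0, "ry": 0, "rz": 0}, {"dx": 0.004, "dy": 0, "dz": 0.008, "rx": 0, "ry": 0, "rz": 0}, {"dx": 0.004, "dy": 0, "dz": 0.008, "rx": 0, "ry": 0, "rz": 0}]}}

```text
time: 4.58
position: [0.5266, 0.1922, 0.0958]
tool_rot: [0.051, 0.999, -0.001, 0.001]
ft_force: [0.2, 0.3, -0.3]
grip_width: 0.0004
```

```bash
python3 -c "
from h import *;st(1,0,.086)
from rig import viewer
c=viewer.camera('side');cv2.imwrite('pics/s3.png',cv2.resize(c['img'][110:250,180:366],None,fx=4.2,fy=4.2))"
```

```text
t 4.575 tip [0.5266 0.1922 0.0768] F [ 0.1777  0.3247 -0.278 ] M [ 0.1071  0.0553 -0.0238] w 0.00035196463232555554
shift(tool) [-0.0028 -0.0004 -0.0092] rotvec deg [-0.1082  0.1495 -0.0423]
```

View pics/s3.png

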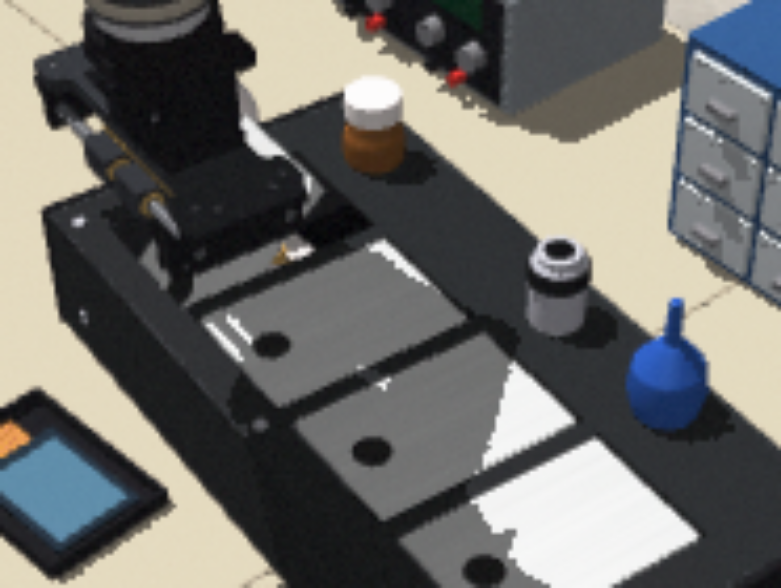

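The cover is tipping and the force has dropped to zero. I follow 2 mm deeper and 2 mm forward, then wait to see if it goes on by itself.

Call:
{"op": "step_arm", "data": {"targets": [{"dx": 0.001, "dy": 0, "dz": 0.001, "rx": 0, "ry": 0, "rz": 0}, {"dx": 0.002, "dy": 0, "dz": 0.002, "rx": 0, "ry": 0, "rz": 0}, {"dx": 0.002, "dy": 0, "dz": 0.002, "rx": 0, "ry": 0, "rz": 0}, {"dx": 0.002, "dy": 0, "dz": 0.002, "rx": 0, "ry": 0, "rz": 0}, {"dx": 0.002, "dy": 0, "dz": 0.002, "rx": 0, "ry": 0, "rz": 0}]}}

```text
time: 5.25
position: [0.5249, 0.1924, 0.094]
tool_rot: [0.051, 0.999, -0.001, 0.002]
ft_force: [-0.3, 0.5, -0.4]
grip_width: 0.0006
```

```bash
python3 -c "
from h import *;st(1,0,.086)
from rig import viewer
c=viewer.camera('side');cv2.imwrite('pics/s4.png',cv2.resize(c['img'][110:250,180:366],None,fx=4.2,fy=4.2))"
```

```text
t 5.25 tip [0.5249 0.1923 0.075 ] F [-0.3255  0.5461 -0.3859] M [-0.0105 -0.0269 -0.0357] w 0.0005753045604348877
shift(tool) [-0.0045 -0.0005 -0.011 ] rotvec deg [-0.1009  0.178  -0.0444]
```

View pics/s4.png

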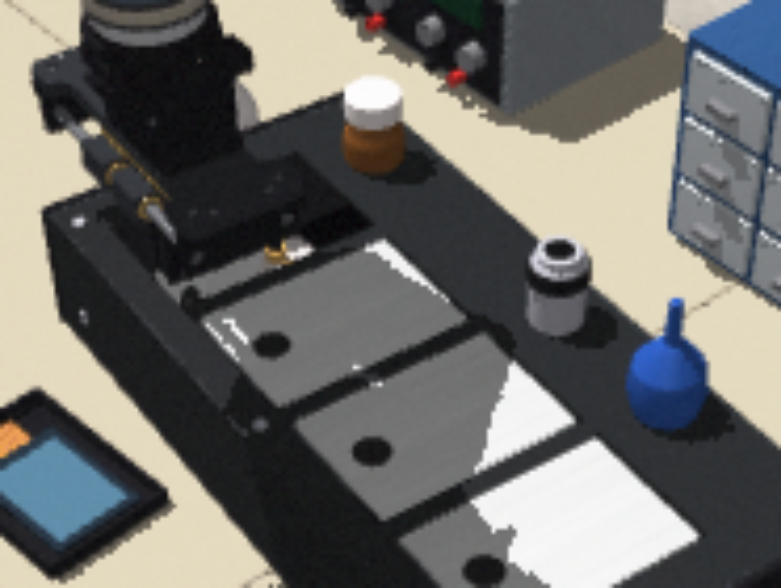

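The mark is now deep at (191,298), so the cover seems open. The palm hides the rear edge. I ease 5 mm forward, then go straight up.

Call:
{"op": "step_arm", "data": {"targets": [{"dx": 0.003, "dy": 0, "dz": 0, "rx": 0, "ry": 0, "rz": 0}, {"dx": 0.005, "dy": 0, "dz": 0, "rx": 0, "ry": 0, "rz": 0}, {"dx": 0.005, "dy": 0, "dz": -0.01, "rx": 0, "ry": 0, "rz": 0}, {"dx": 0.005, "dy": 0, "dz": -0.03, "rx": 0, "ry": 0, "rz": 0}, {"dx": 0.005, "dy": 0, "dz": -0.055, "rx": 0, "ry": 0, "rz": 0}]}}

```text
time: 5.92
position: [0.5195, 0.193, 0.1497]
tool_rot: [0.051, 0.999, -0.001, 0.001]
ft_force: [0.2, -0.2, -1.0]
grip_width: 0.0003
```

```bash
python3 -c "
from h import *;st(1,0,.086)
from rig import viewer
c=viewer.camera('side');cv2.imwrite('pics/s5.png',cv2.resize(c['img'][110:250,180:366],None,fx=4.2,fy=4.2))"
```

```text
t 5.925 tip [0.5195 0.193  0.1307] F [ 0.1616 -0.152  -1.0186] M [-0.0243  0.0113  0.0049] w 0.00030816247033503455
shift(tool) [-0.0098 -0.0004  0.0448] rotvec deg [-0.1096  0.14   -0.0467]
```

View pics/s5.png

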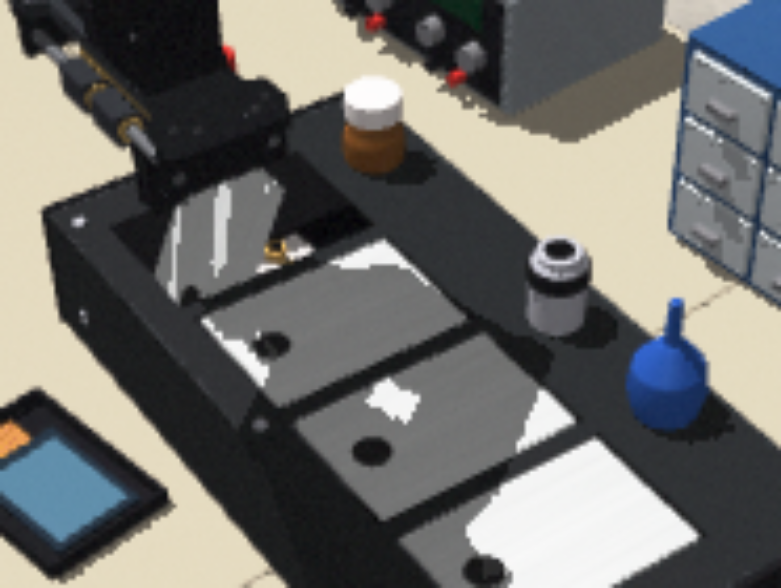

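Cover 1 stands up from its opening, with its rear edge at about (280,180). I lift well clear and back off for a final check.

Call:
{"op": "step_arm", "data": {"targets": [{"dx": 0, "dy": 0, "dz": -0.04, "rx": 0, "ry": 0, "rz": 0}, {"dx": 0, "dy": 0, "dz": -0.09, "rx": 0, "ry": 0, "rz": 0}, {"dx": 0.01, "dy": 0.03, "dz": -0.12, "rx": 0, "ry": 0, "rz": 0}, {"dx": 0.03, "dy": 0.08, "dz": -0.13, "rx": 0, "ry": 0, "rz": 0}, {"dx": 0.05, "dy": 0.13, "dz": -0.13, "rx": 0, "ry": 0, "rz": 0}]}}

```text
time: 6.6
position: [0.4844, 0.3294, 0.2846]
tool_rot: [0.051, 0.999, 0.001, 0.006]
ft_force: [0.7, -0.7, 0.4]
grip_width: 0.0004
```

Call:
{"op": "step_arm", "data": {"targets": [{"dx": 0.01, "dy": 0.05, "dz": 0, "rx": 0, "ry": 0, "rz": 0}, {"dx": 0.02, "dy": 0.08, "dz": 0, "rx": 0, "ry": 0, "rz": 0}, {"dx": 0.03, "dy": 0.1, "dz": 0, "rx": 0, "ry": 0, "rz": 0}, {"dx": 0.03, "dy": 0.1, "dz": 0, "rx": 0, "ry": 0, "rz": 0}, {"dx": 0.03, "dy": 0.1, "dz": 0, "rx": 0, "ry": 0, "rz": 0}]}}

```text
time: 7.22
position: [0.4649, 0.4308, 0.2843]
tool_rot: [0.052, 0.999, 0.0, 0.006]
ft_force: [-0.3, 0.4, -0.7]
grip_width: 0.0005
```

```bash
python3 -c "
from h import *;st()
from rig import viewer
im=[]
for n in('top','side'):
    c=viewer.camera(n);np.savez(n+'1.npz',**c);im.append(c['img'])
    a=load(n+'0.npz')['img']
    cv2.imwrite('pics/%s_end.png'%n,c['img'])
cv2.imwrite('pics/end.png',np.hstack([cv2.resize(im[0][120:330,120:460],(395,244)),cv2.resize(im[1][100:320,150:420],(395,322))[:244]]))
c=load('side1.npz'); m=np.isfinite(c['depth'])&(c['depth']>0)
v,u=np.nonzero(m); X=(np.linalg.inv(c['K'])@np.c_[u,v,np.ones(len(u))].T*c['depth'][v,u]).T
W=(X-c['t'])@c['R']
d=W-M[0]; a=d@rx; b=d@ry
s=(abs(b)<.035)&(a>-.01)&(a<.062)&(W[:,2]>.06)&(W[:,2]<.16)
A=a[s];Z=W[s,2]; print(s.sum(),'max z',Z.max())
t=Z>.1; p=np.polyfit(Z[t],A[t],1); print(t.sum(),'tilt rad',np.arctan2(1,p[0]))
"
```

```text
t 7.225 tip [0.4652 0.4308 0.2653] F [-0.3154  0.3605 -0.7474] M [ 0.0174  0.0103 -0.0442] w 0.0005382903381246753
584 max z 0.1466676730119106
333 tilt rad 1.1438892523467536
```

View pics/side_end.png

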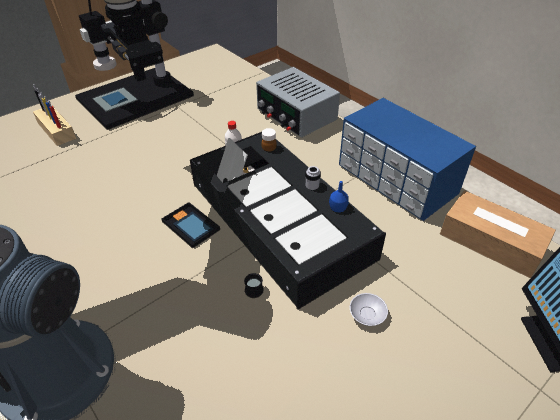

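View pics/top_end.png

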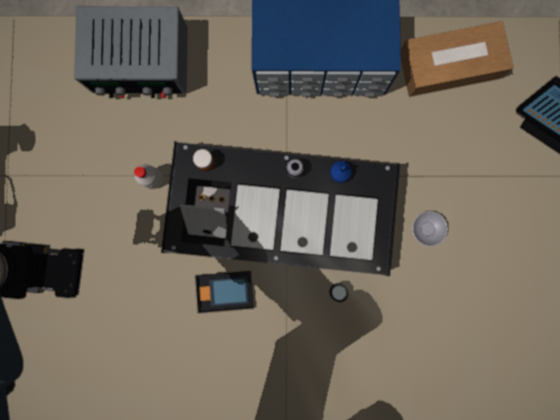

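The pictures show cover 1 standing open: (205,220) from the top, (232,160) from the side. Its measured tilt is 1.14 rad, and the hand is clear. All seven loose things sit at their starting pixels. Handing in.

```bash
python3 -c "
from rig import robot
print(robot.hand_in())"
```

```text
the job is handed in; nothing more can be done
None
```

Cover 1, the leftmost (+y), was the unlatched one. It now stands open, and I handed the job in about 7 s into the run. No verdict came back.

- **Finding it:** I pressed mark 1 with the closed fingertips. It sank 5 mm under about 1 N and the cover's rear edge lifted. That settled it, so I did not press covers 2–4.
- **Opening it:** I pushed on to about 15 mm below the top while easing a few mm forward. The force fell to zero and the cover tipped over to its stop by itself. I then lifted straight up and backed away.

**Last checks:**
- **Cover:** A line fit to the side camera's depth gives a tilt of 1.14 rad, against the stop at 1.15. The highest point of the cover is about 57 mm above the raceway top, where about 50 mm was expected.
- **Loose things:** All seven appear at their starting pixel positions in both views. I judged this by eye and did not measure it.
- **Forces:** The wrist readings I took stayed within about 1.5 N on each axis.
- **Hand:** It is well clear of everything, with the TCP at a height of 0.28 m beyond the raceway's left end.

None of the checks failed. The first move call was refused because its rows left out two of the six values. It moved nothing, and I resent it with all six.

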